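# Serve walnuts from the lever dispenser

## Task

Serve the walnuts with the fingertips only, picking nothing up: push the large round stoneware dish across the counter until it stands squarely under the nut dispenser's spout, then press the dispenser's lever paddle all the way down and keep it down until all five walnuts have rolled into the dish. Then let go, so that the lever comes back up and the gate is shut. Leave the lidded cups and the jar standing where they are.

Things in the scene. Friction and masses are not known exactly. Their poses are not given: they have to be found in the camera images.
- lever (a joint): angle (rad) of the dispenser's rocking lever: 0 = up, gate shut; 0.57 = paddle fully down against its stop, gate fully lifted. A light spring brings it back to 0 when let go. Pressing takes about 2 N at the paddle at first and 4 N at the end.
- paddle (a point): centre of the upper face of the lever's black ribbed paddle (48 mm long away from the dispenser, 40 mm wide), which sits on a 18 mm wide steel stem and sticks out in front of the dispenser's spout, 168 mm above the counter with the lever up. It rocks about a cross pin 83 mm behind it, 138 mm above the counter; fully pressed it has gone down about 49 mm, within 5 mm of straight down. The gate is the steel plate between the cheeks of the spout, on the other end of the lever.
- dispenser: gravity nut dispenser fixed to the counter: steel foot plate 200 x 130 mm, 8 mm thick, clear hopper with a clear lid (top with its knob 288 mm), sloping steel runway ending in a spout. Origin on the counter surface, on the centre line, 15 mm nearer the spout than the middle of the foot plate; its -x axis points the way the spout pours, y across, z up. The foot plate reaches from x = -85 to +115 mm.
- spout_lip (a point): middle of the lower edge of the spout, 62 mm above the counter, 140 mm in front of the dispenser's origin (of 4 mm sheet); the walnuts roll off here and land about 60 mm farther out
- dish_place (a point): point on the counter below and in front of the spout (205 mm in front of the dispenser's origin) where the middle of the dish should stand to catch the walnuts; up to 3 cm off still catches them all
- dish: the large round stoneware dish, loose, about 0.7 kg, 200 mm across the rim and 46 mm high, flared wall 7 mm thick, foot 166 mm across, inner floor 8 mm up. Origin at the centre of its underside, z up. It slides on the counter and passes under the spout.
- walnut1: a walnut in its shell, about 33 mm across, 12 g (one of five, all in the hopper behind the gate at the start); origin at its centre
- walnut2: a walnut in its shell, about 33 mm across, 12 g (one of five, all in the hopper behind the gate at the start); origin at its centre
- walnut3: a walnut in its shell, about 33 mm across, 12 g (one of five, all in the hopper behind the gate at the start); origin at its centre
- walnut4: a walnut in its shell, about 33 mm across, 12 g (one of five, all in the hopper behind the gate at the start); origin at its centre
- walnut5: a walnut in its shell, about 33 mm across, 12 g (one of five, all in the hopper behind the gate at the start); origin at its centre
- cup_a: stainless lidded cup, 77 mm across, 114 mm high with its knob; bystander; origin at the centre of its underside
- cup_b: stainless lidded cup, 77 mm across, 114 mm high with its knob; bystander; origin at the centre of its underside
- cup_c: stainless lidded cup, 77 mm across, 114 mm high with its knob; bystander; origin at the centre of its underside
- jar: glass jar with a swing-top wire lever clamp, 100 mm across (the clamp's lever stands out to 58 mm from the axis), 150 mm high; bystander; origin at the centre of its underside
- tray: blue plastic tray with tongs and a small ramekin (42 mm high) in it, 200 mm (y) x 320 mm (x), 28 mm high, fixed, to the robot's right; bystander; origin at the centre of its underside
Not all that is in view belongs to the job. Of the things that look like the dish, the largest one is meant.

How it is judged:
By the outcome, as a careful person would: the job done as asked, in the order asked, and still so for the second after the job is handed in, with the robot touching nothing.
It also fails if it takes over 51 s, if anything falls off the work surface, if the arm or the gripper's body presses on something with over 40 N, if the wrist force passes 120 N, or if a joint passes its speed limit or range.

## Robot

A 6-joint arm with a two-finger parallel gripper is mounted at the origin on the work surface. World frame = base frame: x ahead of the robot, y to its left, z up, the work surface at z = 0. Lengths are in m, angles in rad, forces in N, time in s.
With the tool pointing down it reaches from about 0.35 to 0.975 m from the base axis. Payload 4.9 kg.
Tool frame: the origin (TCP) lies midway between the tips of the shut fingers; the grasp point (between the pads) lies 19 mm behind it (manip.hold_point_z is the distance from the TCP to the grasp point, in m); z points along the fingers, y is the line along which they close (so a half turn about z gives the same grasp; the last joint's range is limited). The gripper opens to 85 mm and grips with 20 to 120 N. Pads are 22 mm wide; open, the fingers measure 114 mm over their backs; the gripper's body (76 mm by 85 mm) begins 54 mm behind the grasp point. The pads swing forward as they close: fully open they stand 13 mm farther back than shut.
Start: joints at [1.066, 0.053, 1.613, -0, 1.476, -0.119], TCP at [0.235, 0.579, 0.231] pointing down, gripper open.
Joint ranges: [-3.01, 3.01], [-1.01, 2.22], [0.06, 2.58], [-1.02, 4.17], [0.09, 2.62], [-3.14, 3.14]. Speed limits (rad/s): [2.57, 2.57, 3.14, 3.14, 3.14, 3.14].

## Interface

Orientations are given as a unit quaternion [w, x, y, z].
In Python, from plant import manip gives the robot as it stands. The module is installed in compiled form; this text tells all that it offers.
- The arm moves only by the shell command python3 -m jog 'ROWS' [OPENING]. ROWS is JSON, one flat list of numbers, 6 for each row, row after row: the shift along the tool's x, y, z in units of 0.1 m (1.0 is 0.1 m), then the turn, a rotation vector about the tool's x, y, z in units of 180 degrees (1.0 is 180 degrees). A call has 1 to 8 rows; each row is the pose to reach, as a shift and turn from the pose commanded when the call began, along the tool's axes at that moment, turning the shorter way round; what a row does not reach only later rows make up. A row lasts 1/8 s, in which the tool goes at most 62.5 mm and 10.7 degrees, less where a joint would pass 70% of its speed; a pose out of reach is approached as far as the arm can. A call with a number of a shift or a turn outside -1 to 1 is refused whole. A call with a gripper value outside its range is refused whole. OPENING is the finger opening in mm, from 0 to 85.4, set as the call begins (- or left out, the last holds). The fingers move at their own pace and stop on an object; the grip force is fixed at half the most. Time passes only in rows, so rows that repeat a pose let the fingers close. It gives the time, the measured TCP pose, the force, the opening and the grip force at its end, in the units of the state.
- manip.state(): the state, without advancing time (a new reading comes with each control period).
- manip.grab_frame(name): name is "side" or "top"; returns a dict with "img" (400x640x3 uint8, blue, green, red), "z_map" (400x640 float32, m along the optical axis (not along the pixel's ray), 0 where there is no reading), "fx", "fy", "cx", "cy" (pixels), "xyz" and "attitude" of the camera in the world. Camera axes: x right, y up, looking along -z (the intrinsics and any distortion apply to the point x, -y, -z); pixel columns grow to the right and rows downward; lengths in m; the calibration is good to about 2 mm. A picture is of the moment at which its call begins.
- manip.job_done(): hands the job in; it is judged then, once.
The state is a dict: "time": time; "joint_pos": joint angles; "joint_vel": joint speeds; "joint_efforts": joint torques, N m; "tool_pos": TCP position; "tool_rot": TCP orientation; "contact_force": force on the tool from outside, world axes, zero at the start; "ft_torque": the same for the moment, N m; "gripper_width": opening from 0.0 (shut) to 1.0 (fully open); "grasp_force": force on a finger pad.
Only numpy, scipy, OpenCV 4.12 (cv2) and the standard library are available. Lean on these libraries where they do the work, as an engineer would, in place of code of your own. Each camera call takes 0.05 s, during which the arm holds its last target. There are 200 camera calls.

## Working session

There is one attempt and no reset: what is moved stays moved. The work goes in short steps, Python scripts to look and compute and a shell command to move; the robot and the scene stay as the last step left them, time stands still between calls to the robot, and variables do not carry over. Pictures are saved under pics/ and viewed, at most 10 in all, crops included, and the job is handed in when it is done.

```bash
mkdir -p pics; cat > h.py <<'E'
import numpy as np, cv2
from scipy.spatial.transform import Rotation as R
from plant import manip
def rot(q): return R.from_quat([q[1],q[2],q[3],q[0]]).as_matrix()
def cloud(f):
    v,u=np.mgrid[0:400,0:640]; z=f["z_map"]
    p=np.stack([(u-f["cx"])/f["fx"]*z,-(v-f["cy"])/f["fy"]*z,-z],-1)
    return p@rot(f["attitude"]).T+np.array(f["xyz"])
E
python3 - <<'E'
from h import *
for n in("top","side"):
    f=manip.grab_frame(n); cv2.imwrite(f"pics/{n}0.png",f["img"]); np.savez(f"{n}0.npz",**f)
    print(n,{k:v for k,v in f.items() if k not in("img","z_map")})
print(manip.state())
E
```

```text
top {'fx': 441.29152950430534, 'fy': 441.29152950430534, 'cx': 317.0449339166555, 'cy': 194.61547955475874, 'xyz': array([ 0.39252901, -0.03741092,  1.5599986 ]), 'attitude': array([-0.70599858, -0.0197457 ,  0.02990887,  0.70730586])}
side {'fx': 494.7082452859425, 'fy': 494.7082452859425, 'cx': 320.1870107585087, 'cy': 203.96653144288166, 'xyz': array([1.32209135, 0.68881083, 1.23655013]), 'attitude': array([0.37649052, 0.15562284, 0.34010616, 0.8475637 ])}
{'time': 0.1, 'joint_pos': array([ 1.06601823e+00,  5.33099003e-02,  1.61414620e+00,  4.07870026e-05,
        1.47601150e+00, -1.18983090e-01]), 'joint_vel': array([-0.00020565, -0.00212146, -0.00196971, -0.000228  , -0.00112761,
       -0.00025898]), 'joint_efforts': array([ 1.44154579e-03, -3.94901240e+01, -3.71363997e+01, -4.99739156e-05,
        3.90214656e-03,  4.57886017e-06]), 'tool_pos': array([0.23489094, 0.57857623, 0.23018041]), 'tool_rot': array([-3.06984598e-04,  1.91705287e-01,  9.81452089e-01, -8.86021860e-04]), 'contact_force': array([0.706151  , 0.00490124, 1.08120583]), 'ft_torque': array([-0.01270909,  0.02655935,  0.0041715 ]), 'grasp_force': 0.0, 'gripper_width': 0.9970133972572548}
```

View pics/top0.png

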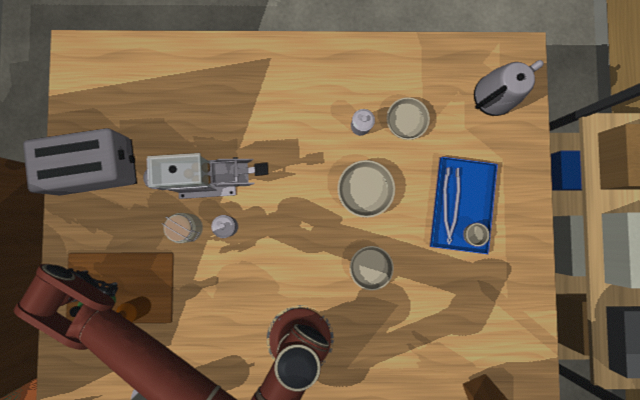

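View pics/side0.png

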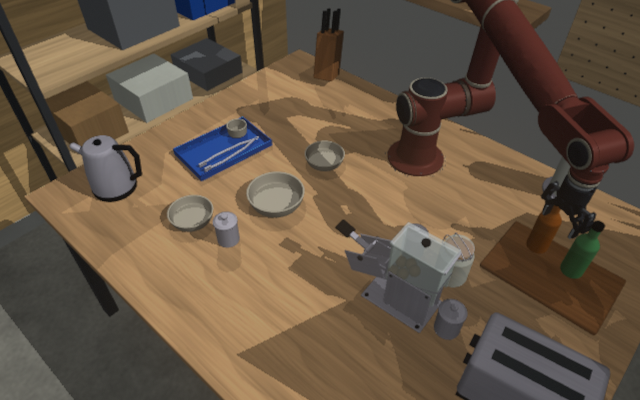

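The top view (image up = +x, right = −y) shows the largest dish at (366,188), the black paddle at (262,169), the hopper at (175,170), a cup at (223,226), the jar at (181,228), another cup at (362,121), and smaller bowls at (408,118) and (372,268). The side view shows a third cup at (449,318), on the far side of the dispenser. Next I'll measure these from depth.

```bash
python3 - <<'E'
from h import *
T=dict(np.load("top0.npz"));S=dict(np.load("side0.npz"))
P=cloud(T);Q=cloud(S)
print("counter z",np.median(P[60:90,300:340,2]),np.median(Q[300:330,250:300,2]))
def circ(P,box,lo,hi):
    u0,u1,v0,v1=box;p=P[v0:v1,u0:u1].reshape(-1,3);p=p[(p[:,2]>lo)&(p[:,2]<hi)]
    (c,r)=cv2.minEnclosingCircle(p[:,:2].astype(np.float32));return np.round(c,3),round(r,3),len(p),p[:,2].max().round(3)
print("dish top",circ(P,(330,402,152,224),.035,.055)); print("dish side",circ(Q,(240,312,170,222),.035,.055))
print("bowls",circ(P,(384,432,94,142),.02,.06),circ(P,(346,396,244,292),.02,.06))
print("cup362",circ(P,(348,376,107,136),.07,.13),"cup223",circ(P,(208,240,214,240),.07,.13),"jar",circ(P,(160,204,210,246),.12,.17))
print("cup side227",circ(Q,(212,242,208,250),.07,.13),"side449",circ(Q,(432,468,296,340),.07,.13))
for n,F,C,b in(("top",T,P,(245,275,155,182)),("side",S,Q,(330,358,215,240))):
    u0,u1,v0,v1=b;im=F["img"][v0:v1,u0:u1].max(-1);p=C[v0:v1,u0:u1]
    m=(im<60)&(p[...,2]>.13);q=p[m];print(n,"paddle",m.sum(),q.mean(0).round(3),q.min(0).round(3),q.max(0).round(3))
# hopper lid and foot
p=P[140:205,140:245].reshape(-1,3)
for lo,hi in((.003,.02),(.24,.30),(.1,.24),(.05,.1)):
    q=p[(p[:,2]>lo)&(p[:,2]<hi)]
    if len(q)>20: print(lo,hi,len(q),[np.round(a,3) for a in cv2.minAreaRect(q[:,:2].astype(np.float32))])
p=Q[220:340,355:445].reshape(-1,3);q=p[(p[:,2]>.004)&(p[:,2]<.013)];print("foot side",len(q),q.min(0),q.max(0),cv2.minAreaRect(q[:,:2].astype(np.float32)))
a=cv2.resize(T["img"][130:210,130:290],None,fx=4,fy=4);b=cv2.resize(S["img"][200:340,320:480],None,fx=4,fy=4)[:,:]
c=np.zeros((560,800,3),np.uint8);b=cv2.resize(b,(400,350));a=cv2.resize(a,(400,200));c[:200,:400]=a;c[200:550,:400]=b
cv2.imwrite("pics/crop.png",c[:,:400])
E
```

```text
counter z -0.0001619491189581712 0.001712953422696284
dish top (array([ 0.521, -0.23 ]), 0.1, 481, np.float64(0.054))
dish side (array([ 0.52 , -0.227]), 0.104, 506, np.float64(0.054))
bowls (array([ 0.771, -0.381]), 0.077, 339, np.float64(0.046)) (array([ 0.249, -0.246]), 0.076, 367, np.float64(0.043))
cup362 (array([ 0.751, -0.216]), 0.04, 405, np.float64(0.12)) cup223 (array([0.393, 0.252]), 0.039, 426, np.float64(0.121)) jar (array([0.388, 0.385]), 0.054, 615, np.float64(0.155))
cup side227 (array([ 0.749, -0.21 ]), 0.042, 456, np.float64(0.118)) side449 (array([0.56 , 0.476]), 0.049, 680, np.float64(0.128))
top paddle 154 [0.573 0.12  0.167] [0.554 0.1   0.154] [0.592 0.143 0.176]
side paddle 173 [0.575 0.123 0.169] [0.554 0.101 0.157] [0.594 0.146 0.181]
0.003 0.02 975 [array([0.583, 0.382]), array([0.228, 0.369]), np.float64(0.024)]
0.24 0.3 1690 [array([0.558, 0.363]), array([0.092, 0.161]), np.float64(3.344)]
0.1 0.24 1014 [array([0.557, 0.34 ]), array([0.094, 0.332]), np.float64(4.786)]
0.05 0.1 506 [array([0.554, 0.35 ]), array([0.081, 0.333]), np.float64(4.723)]
foot side 1624 [0.20959521 0.03981759 0.00400632] [0.74355713 0.4961665  0.01299137] ((0.4798576831817627, 0.28867262601852417), (0.45478004217147827, 0.2989206612110138), 39.1617317199707)
```

View pics/crop.png

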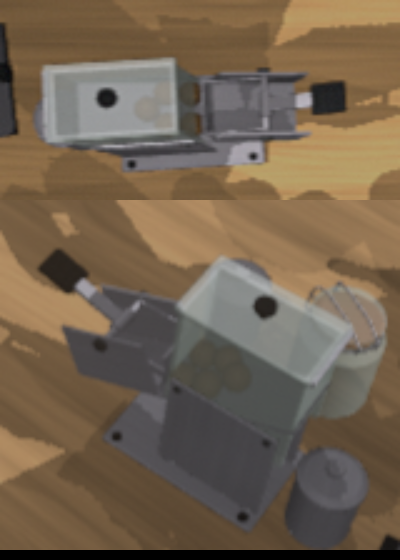

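The crop shows five walnuts in the hopper, the paddle in front, and foot plate corners at side pixels of about (362.4,294.8), front, and (418.8,331.2), rear. The third cup stands behind the plate's rear corner. I'll cast rays through those corners to get the dispenser's frame.

```bash
python3 - <<'E'
from h import *
S=dict(np.load("side0.npz"));T=dict(np.load("top0.npz"))
def ray(f,u,v,z):
    d=rot(f["attitude"])@np.array([(u-f["cx"])/f["fx"],-(v-f["cy"])/f["fy"],-1]);o=f["xyz"];return (o+d*(z-o[2])/d[2])[:2]
a=ray(S,362.4,294.8,.008);b=ray(S,418.8,331.2,.008);print(a,b,np.linalg.norm(a-b))
t1=ray(T,130+123/2.5,130+171/2.5,.008);t2=ray(T,130+263/2.5,130+163/2.5,.008);print("near edge top:",t1,t2)
hop=np.array([.558,.363]);pad=np.array([.574,.1215])
for d in (pad-hop,a-b,t2-t1): 
    d=d/np.linalg.norm(d);print("dir",d,np.degrees(np.arctan2(d[0],-d[1])))
d=np.array([np.sin(.062),-np.cos(.062)]);n=np.array([-d[1],d[0]]) # n=+x-ish
# front corner a: 85mm ahead, +65 along n
o1=a-.085*d-.065*n;o2=t2-.085*d+.065*n
print("origin est",o1,o2,"offset of paddle along d / lateral",[( (pad-o)@d,(pad-o)@n) for o in(o1,o2)])
P=cloud(T)
for c in(235,240,244,248,250,252): print(c,P[155:190:3,c,2].round(3))
E
```

```text
[0.62703243 0.24381185] [0.61523373 0.43375123] 0.19030548393551128
near edge top: [0.48904503 0.42380335] [0.50003054 0.22796603]
dir [ 0.06610766 -0.9978125 ] 3.790454203700602
dir [ 0.06199873 -0.99807623] 3.554545006496631
dir [ 0.05600703 -0.99843037] 3.210646588953925
origin est [0.55689069 0.32462112] [0.55963903 0.31683013] offset of paddle along d / lateral [(np.float64(0.20379094229653977), np.float64(0.004490990338564196)), (np.float64(0.19584464050600978), np.float64(0.0022306705078423885))]
235 [0.    0.149 0.144 0.141 0.143 0.148 0.145 0.141 0.079 0.15  0.144 0.004]
240 [-0.005  0.004  0.111  0.078  0.073  0.144  0.144  0.075  0.074  0.076
  0.093 -0.001]
244 [-0.006 -0.001  0.104  0.069  0.066  0.151  0.149  0.069  0.068  0.068
  0.083  0.009]
248 [-0.005  0.003  0.101 -0.001  0.002  0.161  0.062  0.057  0.064  0.066
  0.074  0.001]
250 [-0.008 -0.002  0.095  0.001  0.153  0.16  -0.005 -0.003  0.001  0.006
 -0.007  0.005]
252 [ 0.004  0.005  0.003 -0.007  0.155  0.157 -0.001 -0.002  0.004 -0.005
  0.002 -0.001]
```

```bash
python3 - <<'E'
from h import *
T=dict(np.load("top0.npz"));P=cloud(T);S=dict(np.load("side0.npz"));Q=cloud(S)
d=np.array([np.sin(.062),-np.cos(.062)]);n=np.array([-d[1],d[0]])
pad=np.array([.574,.1215])
for nm,C,box in(("top",P,P[150:200,225:258]),("side",Q,Q[225:300,335:420])):
    q=box.reshape(-1,3);s=(q[:,:2]-pad)@d;l=(q[:,:2]-pad)@n
    m=(q[:,2]>.055)&(q[:,2]<.12)&(abs(l)<.06);print(nm,m.sum(),"front-most s",np.sort(s[m])[-8:].round(3),"lat",l[m].min().round(3),l[m].max().round(3))
    m&=(s>s[m].max()-.012);print(np.c_[s[m],l[m],q[m,2]].round(3)[:14].tolist())
# foot plate extent, both views
for nm,C in(("top",P),("side",Q)):
    q=C.reshape(-1,3);s=(q[:,:2]-pad)@d;l=(q[:,:2]-pad)@n
    im=(T if nm=="top" else S)["img"].astype(int).reshape(-1,3);grey=(im.max(1)-im.min(1))<22
    m=(q[:,2]>.002)&(q[:,2]<.016)&grey&(abs(l)<.08)&(s<-.08)&(s>-.36)
    print(nm,m.sum(),np.percentile(s[m],[1,3,50,97,99]).round(3),np.percentile(l[m],[1,3,50,97,99]).round(3))
E
```

```text
top 396 front-most s [-0.044 -0.044 -0.041 -0.041 -0.038 -0.038 -0.035 -0.032] lat -0.042 0.038
[[-0.038, 0.037, 0.118], [-0.035, 0.036, 0.119], [-0.032, 0.037, 0.116], [-0.041, 0.037, 0.095], [-0.044, -0.041, 0.108], [-0.041, -0.041, 0.104], [-0.038, -0.041, 0.104]]
side 947 front-most s [-0.041 -0.039 -0.039 -0.037 -0.037 -0.035 -0.035 -0.034] lat -0.046 0.045
[[-0.034, -0.04, 0.119], [-0.037, -0.042, 0.115], [-0.041, -0.041, 0.119], [-0.041, -0.041, 0.114], [-0.043, -0.043, 0.114], [-0.045, -0.04, 0.113], [-0.035, 0.037, 0.12], [-0.035, 0.036, 0.115], [-0.039, 0.037, 0.119], [-0.042, 0.036, 0.12], [-0.037, 0.039, 0.114], [-0.041, 0.039, 0.117], [-0.043, 0.037, 0.116], [-0.041, 0.039, 0.112]]
top 389 [-0.305 -0.301 -0.188 -0.114 -0.111] [-0.065 -0.065 -0.052 -0.033  0.062]
side 1052 [-0.348 -0.312 -0.199 -0.117 -0.114] [-0.049 -0.037  0.041  0.062  0.063]
```

```bash
python3 -m jog '[0,0,-0.5,0,0,0.06, -0.2,-0.1,-0.8,0,0,0.12, -0.5,-0.3,-0.8,0,0,0.18, -0.86,-0.52,-0.8,0,0,0.24, -0.86,-0.52,-0.8,0,0,0.30, -0.86,-0.52,-0.8,0,0,0.36, -0.86,-0.52,-0.8,0,0,0.426, -0.86,-0.52,-0.8,0,0,0.426]' 85; cat >> h.py <<'E'
def to(x,y,z):
    s=manip.state();M=rot(s["tool_rot"]);print("pos",s["tool_pos"].round(4),"t",s["time"],"F",s["contact_force"].round(1),"xaxis",M[:,0].round(3),"zaxis",M[:,2].round(3),"delta units",((M.T@(np.array([x,y,z])-s["tool_pos"]))*10).round(2))
E
python3 -c "
from h import *
to(.499,-.365,.31)"
```

```text
time: 1.1
tool_pos: [0.2952, 0.4983, 0.3107]
tool_rot: [0.0, 0.759, 0.651, -0.0]
contact_force: [-0.4, 0.5, 0.6]
gripper_width: 0.995
grasp_force: 0.0
pos [0.2952 0.4983 0.3107] t 1.1 F [-0.4  0.5  0.6] xaxis [ 0.152  0.988 -0.001] zaxis [-0.001 -0.001 -1.   ] delta units [-8.22  3.33  0.01]
```

```bash
for i in 1; do
python3 -m jog '[-0.5,0.2,0,0,0,0, -1,0.4,0,0,0,0]'
python3 -m jog '[-0.5,0.2,0,0,0,0, -1,0.4,0,0,0,0]'
python3 -m jog '[-0.5,0.2,0,0,0,0, -1,0.4,0,0,0,0]'
python3 -m jog '[-0.5,0.2,0,0,0,0, -1,0.4,0,0,0,0]'
python3 -m jog '[-0.5,0.2,0,0,0,0, -1,0.4,0,0,0,0]'
python3 -m jog '[-0.5,0.2,0,0,0,0, -1,0.4,0,0,0,0]'
python3 -m jog '[-0.5,0.2,0,0,0,0, -1,0.4,0,0,0,0]'
python3 -m jog '[-0.5,0.2,0,0,0,0, -1,0.4,0,0,0,0, -1,0.4,0,0,0,0]'
done >/dev/null
python3 -c "
from h import *
to(.499,-.365,.02)"
```

```text
pos [ 0.4891 -0.3438  0.3094] t 3.225 F [ 0.2  0.5 -0.4] xaxis [0.154 0.988 0.001] zaxis [-0.002  0.002 -1.   ] delta units [-0.2   0.14  2.89]
```

```bash
python3 -m jog '[-0.25,0.14,0.5,0,0,0, -0.25,0.14,1,0,0,0]' >/dev/null
python3 -m jog '[0,0,0.5,0,0,0, 0,0,0.9,0,0,0, 0,0,0.9,0,0,0]'
python3 - <<'E'
from h import *
to(.499,-.368,.010)
f=manip.grab_frame("top");cv2.imwrite("pics/top1.png",cv2.resize(f["img"][100:300,230:530],None,fx=2,fy=2))
E
```

```text
time: 3.85
tool_pos: [0.4971, -0.3649, 0.117]
tool_rot: [-0.004, 0.758, 0.652, -0.0]
contact_force: [-0.1, 0.1, 0.6]
gripper_width: 0.996
grasp_force: 0.0
pos [ 0.4971 -0.3649  0.117 ] t 3.85 F [-0.1  0.1  0.6] xaxis [0.151 0.989 0.005] zaxis [-0.006  0.006 -1.   ] delta units [-0.03  0.03  1.07]
```

View pics/top1.png

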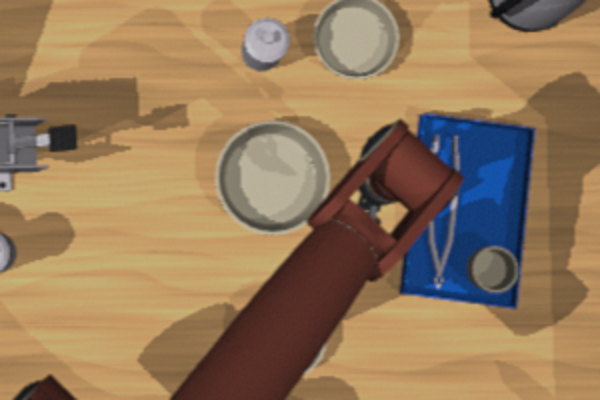

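The gripper is over the strip between the dish and the tray, about 25 px clear of both. I'll lower it and push slowly.

```bash
python3 -m jog '[0,0,0.3,0,0,0, 0,0,0.6,0,0,0, 0,0,0.85,0,0,0, 0,0,1,0,0,0, 0,0,1,0,0,0]' >/dev/null
python3 -m jog '[0.12,0,0,0,0,0, 0.24,0,0,0,0,0, 0.36,0,0,0,0,0, 0.48,0,0,0,0,0, 0.6,0,0,0,0,0, 0.72,0,0,0,0,0, 0.84,0,0,0,0,0, 0.96,0,0,0,0,0]'
python3 -m jog '[0.12,0,0,0,0,0, 0.24,0,0,0,0,0, 0.36,0,0,0,0,0, 0.48,0,0,0,0,0, 0.6,0,0,0,0,0, 0.72,0,0,0,0,0, 0.8,0,0,0,0,0, 0.8,0,0,0,0,0]'
cat >> h.py <<'E'
def dish(name="pics/x.png",view=False):
    f=manip.grab_frame("top");P=cloud(f)
    q=P.reshape(-1,3);im=f["img"].reshape(-1,3).astype(int)
    s=manip.state()["tool_pos"]
    g=(q[:,2]>.036)&(q[:,2]<.055)&(abs(q[:,0]-s[0])<.15)&(q[:,1]-s[1]>.03)&(q[:,1]-s[1]<.24)
    p=q[g][:,:2];r=None
    c=np.median(p,0)
    for _ in range(30):  # trimmed algebraic circle fit of rim band
        e=np.abs(np.hypot(*(p-c).T)-.0965);k=p[e<=max(.006,np.percentile(e,70))] 
        A=np.c_[2*k,np.ones(len(k))];x=np.linalg.lstsq(A,(k**2).sum(1),rcond=None)[0];c=x[:2];r=np.sqrt(x[2]+c@c)
    print("dish",c.round(4),"r",r.round(4),len(k))
    if view: cv2.imwrite(name,cv2.resize(f["img"][100:300,200:500],None,fx=2,fy=2))
E
python3 - <<'E'
from h import *
to(.558,.015,.015);dish("pics/top2.png",True)
E
```

```text
time: 5.52
tool_pos: [0.5144, -0.2736, 0.022]
tool_rot: [0.002, 0.759, 0.651, -0.001]
contact_force: [-0.6, -4.7, -0.1]
gripper_width: 0.997
grasp_force: 2.4
time: 6.52
tool_pos: [0.5266, -0.1935, 0.0217]
tool_rot: [0.0, 0.759, 0.651, 0.0]
contact_force: [0.8, -2.0, 0.5]
gripper_width: 0.999
grasp_force: 0.8
pos [ 0.5266 -0.1935  0.0217] t 6.525 F [ 0.8 -2.   0.5] xaxis [ 0.152  0.988 -0.   ] zaxis [ 0.001 -0.    -1.   ] delta units [ 2.11 -0.01  0.07]
dish [ 0.5437 -0.0958] r 0.0948 262
```

View pics/top2.png

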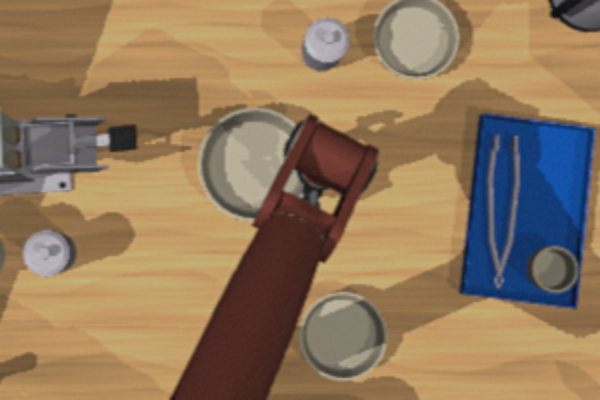

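The dish (crop centre ~(250,163)) sits squarely in the open fingers, and its offset from the TCP is the predicted 100 mm. Another 2.13 units takes it to its place.

```bash

python3 -m jog '[0.12,0,0,0,0,0, 0.24,0,0,0,0,0, 0.36,0,0,0,0,0, 0.48,0,0,0,0,0, 0.6,0,0,0,0,0, 0.72,0,0,0,0,0, 0.84,0,0,0,0,0, 0.96,0,0,0,0,0]'>/dev/null
python3 -m jog '[0.12,0,0,0,0,0, 0.24,0,0,0,0,0, 0.36,0,0,0,0,0, 0.48,0,0,0,0,0, 0.6,0,0,0,0,0, 0.7,0,0,0,0,0, 0.78,0,0,0,0,0, 0.86,-0.01,0,0,0,0]'>/dev/null
python3 -m jog '[0.1,0,0,0,0,0, 0.2,0,0,0,0,0, 0.26,-0.02,0,0,0,0, 0.3,-0.03,0,0,0,0, 0.3,-0.03,0,0,0,0]'
python3 - <<'E'
from h import *
to(.558,.015,.015);dish("pics/top3.png",True)
E
```

```text
time: 9.2
tool_pos: [0.555, 0.0158, 0.0217]
tool_rot: [0.001, 0.759, 0.651, -0.0]
contact_force: [0.0, -4.8, 1.6]
gripper_width: 0.997
grasp_force: 2.2
pos [0.555  0.0158 0.0217] t 9.2 F [ 0.  -4.8  1.6] xaxis [ 0.153  0.988 -0.001] zaxis [ 0.001 -0.001 -1.   ] delta units [-0.    0.03  0.07]
dish [0.5726 0.1124] r 0.0948 196
```

View pics/top3.png

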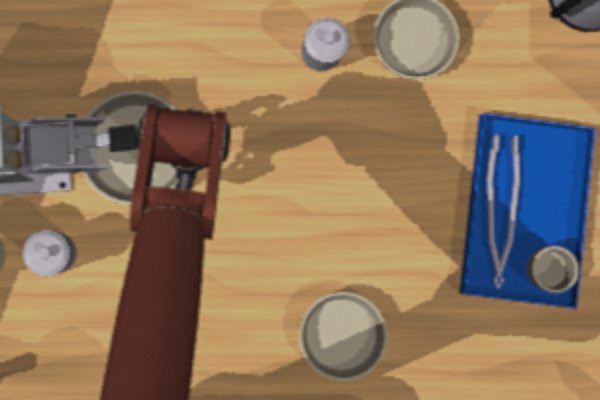

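The dish now lies under the spout with its centre near (0.573, 0.114), within a few mm of its place. I'll back off, rise, shut the fingers and go over the paddle.

```bash

python3 -m jog '[-0.2,0,0,0,0,0, -0.4,0,0,0,0,0, -0.6,0,0,0,0,0, -0.6,0,-0.4,0,0,0, -0.6,0,-0.8,0,0,0, -0.6,0,-1,0,0,0]' >/dev/null
python3 -m jog '[0,0,-0.5,0,0,0, 0,0,-1,0,0,0, 0,0,-1,0,0,0]' 0 
python3 - <<'E'
from h import *
to(.5745,.1155,.19)
f=manip.grab_frame("side");Q=cloud(f);u0,u1,v0,v1=330,358,215,240
im=f["img"][v0:v1,u0:u1].max(-1);p=Q[v0:v1,u0:u1];m=(im<60)&(p[...,2]>.13);q=p[m];print(q.mean(0),q.min(0),q.max(0))
E
```

```text
time: 10.38
tool_pos: [0.5479, -0.044, 0.2264]
tool_rot: [0.003, 0.759, 0.651, 0.003]
contact_force: [0.7, 0.4, 0.4]
gripper_width: 0.37
grasp_force: 0.0
pos [ 0.5479 -0.044   0.2264] t 10.375 F [0.7 0.4 0.4] xaxis [ 0.153  0.988 -0.   ] zaxis [ 0.009 -0.002 -1.   ] delta units [1.62 0.02 0.36]
[0.57486957 0.12352036 0.16823054] [0.55460179 0.10221241 0.15896622] [0.59303434 0.1450089  0.17688389]
```

```bash

python3 -m jog '[0.4,0,0,0,0,0, 0.8,0,0,0,0,0, 0.8,0.02,0,0,0,0]' >/dev/null
python3 -m jog '[0.4,0,0,0,0,0, 0.8,0,0,0,0,0, 0.82,0,0,0,0,0, 0.82,0,0,0,0,0]' >/dev/null
python3 -m jog '[0,0,0.25,0,0,0, 0,0,0.4,0,0,0, 0,0,0.55,0,0,0, 0,0,0.6,0,0,0, 0,0,0.65,0,0,0, 0,0,0.65,0,0,0]'
python3 - <<'E'
from h import *
to(.5745,.1155,.12)
E
```

```text
time: 12.05
tool_pos: [0.5726, 0.1167, 0.1567]
tool_rot: [0.0, 0.759, 0.651, 0.0]
contact_force: [-0.6, -1.6, 2.8]
gripper_width: -0.0
grasp_force: 0.9
pos [0.5726 0.1167 0.1567] t 12.05 F [-0.6 -1.6  2.8] xaxis [ 0.153  0.988 -0.   ] zaxis [ 0.001 -0.    -1.   ] delta units [-0.01  0.02  0.37]
```

The fingertips touch the paddle with about 3 N. Pressing on in small steps.

```bash

python3 -m jog '[0,0,0.1,0,0,0, 0,0,0.2,0,0,0, 0,0,0.3,0,0,0, 0,0,0.34,0,0,0, 0,0,0.34,0,0,0]' | grep -E "pos|force"
python3 -m jog '[0,0,0.03,0,0,0, 0,0,0.03,0,0,0]' | grep -E "pos|force"
python3 -m jog '[0,0,0.03,0,0,0, 0,0,0.03,0,0,0]' | grep -E "pos|force"
```

```text
tool_pos: [0.5718, 0.117, 0.1218]
contact_force: [-0.8, -0.1, 3.0]
grasp_force: 1.4
tool_pos: [0.5721, 0.1171, 0.1197]
contact_force: [-1.4, 1.5, 4.3]
grasp_force: 2.0
tool_pos: [0.5722, 0.1172, 0.1189]
contact_force: [-6.2, -0.0, 14.3]
grasp_force: 6.6
```

The force has jumped to 14 N, so the lever is on its stop. Hold and look.

```bash

python3 -m jog '[0,0,0,0,0,0, 0,0,0,0,0,0, 0,0,0,0,0,0, 0,0,0,0,0,0, 0,0,0,0,0,0, 0,0,0,0,0,0, 0,0,0,0,0,0, 0,0,0,0,0,0]' >/dev/null
python3 -m jog '[0,0,0,0,0,0, 0,0,0,0,0,0, 0,0,0,0,0,0, 0,0,0,0,0,0, 0,0,0,0,0,0, 0,0,0,0,0,0, 0,0,0,0,0,0, 0,0,0,0,0,0]' | grep -E "time|pos|force"
python3 - <<'E'
from h import *
a=manip.grab_frame("side")["img"][180:330,290:470];b=manip.grab_frame("top")["img"][130:230,130:310]
cv2.imwrite("pics/press.png",cv2.resize(np.vstack([a,b]),None,fx=2.4,fy=2.4))
E
```

```text
time: 15.18
tool_pos: [0.5723, 0.1172, 0.1189]
contact_force: [-7.0, 1.0, 13.5]
grasp_force: 6.6
```

View pics/press.png

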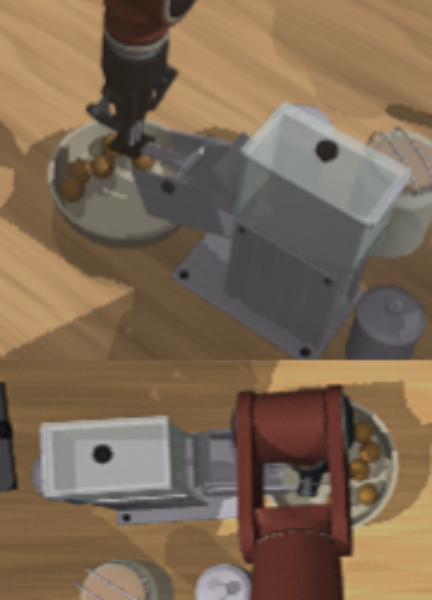

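The hopper and runway are empty. The top half shows four walnuts in the dish near (365,455), and the side half shows one more by the finger at (145,160). I'll release slowly, straight up, then move clear.

```bash

python3 -m jog '[0,0,-0.1,0,0,0, 0,0,-0.2,0,0,0, 0,0,-0.3,0,0,0, 0,0,-0.4,0,0,0, 0,0,-0.5,0,0,0, 0,0,-0.6,0,0,0, 0,0,-0.8,0,0,0, 0,0,-1,0,0,0]' >/dev/null
python3 -m jog '[-0.3,0,-0.3,0,0,0, -0.6,0,-0.5,0,0,0, -1,0,-0.5,0,0,0]' >/dev/null
python3 -m jog '[-0.5,0,0,0,0,0, -1,0,0,0,0,0]' >/dev/null
python3 -m jog '[-0.5,0,0,0,0,0, -0.5,0,0,0,0,0, -0.5,0,0,0,0,0]' | grep -E "time|pos|force"
python3 - <<'E'
from h import *
g=manip.grab_frame("side");f=manip.grab_frame("top");a=g["img"][180:330,290:470];b=f["img"][130:230,160:340]
cv2.imwrite("pics/end.png",cv2.resize(np.vstack([a,b]),None,fx=2.4,fy=2.4))
P=cloud(f);p=P[140:215,240:310].reshape(-1,3);p=p[(p[:,2]>.038)&(p[:,2]<.052)];c,r=cv2.minEnclosingCircle(p[:,:2].astype(np.float32));print("dish",c,r)
im=f["img"][155:182,245:275].max(-1);q=P[155:182,245:275];q=q[(im<60)&(q[...,2]>.08)];print("paddle",q.mean(0))
E
```

```text
time: 17.27
tool_pos: [0.5342, -0.1302, 0.2672]
contact_force: [0.4, 0.3, -0.8]
grasp_force: 0.0
dish (0.5729573369026184, 0.11277241259813309) 0.09947965294122696
paddle [0.57363822 0.1219324  0.16523994]
```

View pics/end.png

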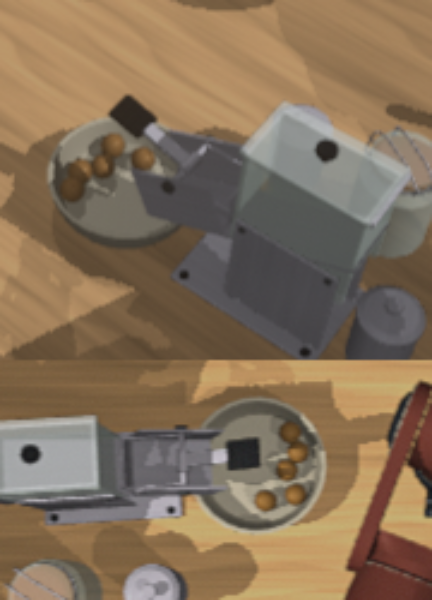

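All five walnuts are in the dish, near (113,145), (143,158), (103,166), (82,170) and (72,188) in the side half. The paddle is back up at 0.165–0.168 m and the dish is in place.

```bash
python3 -c "
from plant import manip
print(manip.job_done())"
```

```text
the job is handed in; nothing more can be done
None
```

I pushed the dish to within about 3 mm of its place under the spout, all five walnuts rolled into it, and the lever came back up with the gate shut. I never pushed the cups or jar, and handed the job in at about 17 s with the robot touching nothing; the hand-in returned no verdict.

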